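# Hold up the matching shade plate, label up, over the socket shell

### The job

One of the three shade plates standing in the wooden rack has the same dark brown as one of the two socket shells on the bench: tell its frosted end by the small corner notch and draw the plate up out of the rack by its polished end, fingers off the frosted end. Carry it to the dark brown shell and finish while still holding it there, at rest, about 8 cm (centre of the plate) above the middle of the shell's top, long edges level and tipped about 45 degrees back towards flat, so that the side with the label faces up. Do not touch either shell, leave the other plates, the tin and the hammer where they are, and do not put the plate down or let go.

Things in the scene. Friction and masses are not known exactly. Their poses are not given: they have to be found in the camera images.
- plate_brown_center (a point): centre of the dark brown resin shade plate, loose, 60 g: 100 mm long (x), 8 thick (y), 60 tall (z), standing on a long edge in the rack, centre 36 mm above the bench. +x points to the frosted end, +z to the upper edge, +y out of the label face. Polished and dark brown from x -50 to +20 mm; the rest, x +20 to +50, is frosted grey, its upper corner notched 9 x 9 mm; cream label on its +y face.
- plate_brown_end: frosted end of the brown plate, one piece with it; fingers must not touch it. Origin at the middle of the plate's lower long edge, 30 mm below the plate's centre; axes as the plate. With the plate upright and its notch at top left you face the label; with the notch at top right you see the unlabelled back.
- plate_tan_center (a point): centre of the tan resin shade plate, loose, 60 g: 100 mm long (x), 8 thick (y), 60 tall (z), standing on a long edge in the rack, centre 36 mm above the bench. +x points to the frosted end, +z to the upper edge, +y out of the label face. Polished and tan from x -50 to +20 mm; the rest, x +20 to +50, is frosted grey, its upper corner notched 9 x 9 mm; cream label on its +y face.
- plate_ivory_center (a point): centre of the ivory resin shade plate, loose, 60 g: 100 mm long (x), 8 thick (y), 60 tall (z), standing on a long edge in the rack, centre 36 mm above the bench. +x points to the frosted end, +z to the upper edge, +y out of the label face. Polished and ivory from x -50 to +20 mm; the rest, x +20 to +50, is frosted grey, its upper corner notched 9 x 9 mm; cream label on its +y face.
- shell_brown_top (a point): top point over the middle of the dark brown socket shell, 135 mm above the bench, z vertical. The shell lies along x in wooden saddles 147 mm wide, fixed: a tapered tube, x -100 (52 mm across) to +110 mm (open brim, 116 across); brim wings reach x +138, steel clamp and blue pylon x -206.
- shell_tan_top (a point): top point over the middle of the tan socket shell, 135 mm above the bench, z vertical. The shell lies along x in wooden saddles 147 mm wide, fixed: a tapered tube, x -100 (52 mm across) to +110 mm (open brim, 116 across); brim wings reach x +138, steel clamp and blue pylon x -206.
- rack: wooden plate rack, fixed, 116 mm (x) by 180 (y), top 14 mm above the bench; origin at the centre of its underside. Five grooves along x at y -64, -32, 0, 32, 64 mm, 10.4 mm wide, floor 6 mm above the bench. The plates stand in the first, middle and last groove, in any order, and lift straight out.
- tin: closed tin with a red label, 76 mm across, 85 mm tall, loose, origin at the centre of its underside; bystander
- hammer: hammer lying on the bench, loose; bystander

How it is judged:
On the way:
1. the dark brown plate has been drawn up out of the rack, held by its polished end (height (world z) of plate_brown_center above 0.08 m and contact force between the fingers and plate_brown above 0.5 N and contact force between plate_brown and rack below 0.1 N), for 0.1 s.
At the end, for the whole second after the job is handed in: brown plate held at rest, touching neither rack nor shell, fingers off its frosted end; centre within 60 mm level distance of the brown shell's top point and 45 to 140 mm above it; label face normal within 57 degrees of straight up, long edges within 15 degrees of level (contact force between the fingers and plate_brown above 1 N and horizontal distance between plate_brown_center and shell_brown_top below 0.06 m and z of plate_brown_center in the frame of shell_brown_top between 0.045 and 0.14 m and angle between plate_brown_center's own y axis and vertical below 1 rad and angle between plate_brown_center's own x axis and vertical between 1.3 and 1.84159 rad and contact force between plate_brown and rack below 0.1 N and contact force between plate_brown and shell_brown below 0.1 N and contact force between the fingers and plate_brown_end below 0.3 N and linear speed of plate_brown below 0.03 m/s and angular speed of plate_brown below 0.2 rad/s); the arm keeps its last pose, push and grip.
It fails at once if the fingers press on the frosted end of the brown plate (over 1 N) (contact force between the fingers and plate_brown_end above 1 N).
It fails at once if a socket shell is touched (over 2 N) (contact force between any of shell_brown, shell_tan and anything else above 2 N).
It fails at once if another plate, the tin or the hammer is moved more than 20 mm (distance of any of plate_tan_center, plate_ivory_center, tin, hammer from where it was at the start of the episode above 0.02 m).
It also fails if it takes over 35 s, if anything falls off the work surface, if the arm or the gripper's body presses on something with over 40 N, if the wrist force passes 120 N, or if a joint passes its speed limit or range.

### The arm

A 7-joint arm with a two-finger parallel gripper is mounted at the origin on the work surface. World frame = base frame: x ahead of the robot, y to its left, z up, the work surface at z = 0. Lengths are in m, angles in rad, forces in N, time in s.
With the tool pointing down it reaches from about 0.4 to 0.875 m from the base axis. Payload 6.5 kg.
Tool frame: the origin (TCP) lies on the centre line of the jaws, within the pads' length; the fingertips stand 17 mm ahead of it and the grasp point (between the pads) lies 2 mm behind it; z points along the fingers, x is the direction in which the jaws open and shut, and the axes are right-handed (so a half turn about z gives the same grasp; the last joint's range is limited). The gripper opens to 85 mm and grips with 20 to 120 N. Pads are 22 mm wide; open, the fingers measure 114 mm over their backs; the gripper's body (76 mm by 85 mm) begins 54 mm behind the grasp point. The pads swing forward as they close: fully open they stand 13 mm farther back than shut.
Start: joints at [-1.316, 0.536, -0.004, 1.538, 0.003, 1.067, -0.071], TCP at [0.205, 0.617, 0.248] pointing down, gripper open.
Joint ranges: [-2.7, 2.7], [-0.37, 2.16], [-1.27, 1.26], [0.24, 2.4], [-1.31, 4.45], [0.19, 1.91], [-2.76, 2.76]. Speed limits (rad/s): [2.39, 2.39, 3.14, 3.14, 3.14, 3.14, 3.14].

### API

Orientations are given as a unit quaternion [x, y, z, w].
In Python, from bench import status, cams, workorder gives the robot as it stands.
- The arm moves only by the tool servo_tool, never from a script. Its argument "commands" is a list of rows, each a list of 5 numbers: the opening, from 0 (shut) to 1 (fully open), then the shift along the tool's x, y, z in mm, then the turn about the tool's z in degrees. A call has 1 to 12 rows; each row is the pose to reach, as a shift and turn from the pose commanded when the call began, along the tool's axes at that moment; what a row does not reach only later rows make up. A row lasts 1/8 s, in which the tool goes at most 62.5 mm and 10.7 degrees, less where a joint would pass 70% of its speed; a pose out of reach is approached as far as the arm can. A call with a gripper value outside its range is refused whole. The fingers move at their own pace and stop on an object; "newtons" is the grip in N (left out, the last holds). Time passes only in rows, so rows that repeat a pose let the fingers close. It gives the time, the measured TCP pose, the force and the opening at its end, in the units of the state.
- status.observe(): the state, without advancing time (a new reading comes with each control period).
- cams.capture(name): name is "scene" or "top"; returns (picture, depth): 384x512x3 uint8, red, green, blue; 384x512 float32, m along the optical axis (not along the pixel's ray), 0 where there is no reading.
- cams.camera_model(name): a dict with "fx", "fy", "cx", "cy" (pixels), "R" (3x3) and "t" (3): a world point X has camera coordinates R X + t. Camera axes: x right, y down, z forward; pixel columns grow to the right and rows downward; lengths in m; the calibration is good to about 2 mm. A picture is of the moment at which its call begins. camera_model takes no time and is no camera call.
- workorder.finish_job(): hands the job in, once; it reports no verdict.
The state is a dict: "t": time; "joints": joint angles; "joint_vel": joint speeds; "effort": joint torques, N m; "eef_pos": TCP position; "tool_rot": TCP orientation; "wrist_force": force on the tool from outside, world axes, zero at the start; "wrist_torque": the same for the moment, N m; "grip_width": finger opening in m.
Only numpy, scipy, OpenCV 4.12 (cv2) and the standard library are available. Lean on these libraries where they do the work, as an engineer would, in place of code of your own. Each camera call takes 0.05 s, during which the arm holds its last target.

## Working session

There is one attempt and no reset: what is moved stays moved. The work goes in short steps, Python scripts to look and compute and a tool call to move; the robot and the scene stay as the last step left them, time stands still between calls to the robot, and variables do not carry over. Pictures are saved under pics/ and viewed, and the job is handed in when it is done.

Besides the shell and the picture viewer there is one more tool, called after ">>>" as a command line: name --pt "numbers of a row" for each row, then --argument value for the rest. servo_tool: Moves the arm, as the interface text tells. Its arguments: {"type":"object","properties":{"commands":{"type":"array"},"newtons":{"type":"number"}},"required":["commands"]}

```bash
ls; mkdir -p pics
python3 - <<'E'
from bench import status, cams
import cv2,numpy as np
print(status.observe())
for n in ("scene","top"):
    p,d=cams.capture(n)
    cv2.imwrite(f"pics/{n}0.png",cv2.cvtColor(p,cv2.COLOR_RGB2BGR)); np.save(f"{n}0.npy",d)
    print(cams.camera_model(n))
E
```

```text
pics
{'t': 0.0, 'joints': array([-1.31618968,  0.53717083, -0.00445359,  1.53887727,  0.00260457,
        1.06728148, -0.07121653]), 'joint_vel': array([-0.00049936, -0.00018736,  0.000282  ,  0.00016298,  0.00127631,
       -0.0001164 , -0.00026175]), 'effort': array([-2.94427418e-04, -5.83414972e+01,  1.04842409e+00, -2.59095132e+01,
        1.22623934e-02,  9.67378845e-03, -3.44104546e-05]), 'eef_pos': array([0.20478426, 0.6162649 , 0.24740828]), 'tool_rot': array([ 8.10945211e-01,  5.85121453e-01, -6.64042310e-04,  5.55205052e-04]), 'wrist_force': array([ 0.27074528, -0.04130181,  0.18664694]), 'wrist_torque': array([-0.00756604, -0.01605368, -0.02055633]), 'grip_width': 0.08539070499116133}
{'fx': 357.71880121244936, 'fy': 357.71880121244936, 'cx': 250.18041104045452, 'cy': 195.2499178970004, 'R': array([[ 0.10847959,  0.99390733,  0.01950389],
       [ 0.6117875 , -0.05128336, -0.78935801],
       [-0.78354849,  0.09756147, -0.61362328]]), 't': array([-0.06345028, -0.28981438,  1.38079631])}
{'fx': 354.202222845473, 'fy': 354.202222845473, 'cx': 257.51572254422734, 'cy': 194.62648244125734, 'R': array([[ 0.01495408, -0.999884  , -0.00289283],
       [-0.99062136, -0.01442245, -0.13587241],
       [ 0.13581492,  0.00489755, -0.99072212]]), 't': array([-0.01587977,  0.65553715,  1.05255517])}
```

View pics/scene0.png

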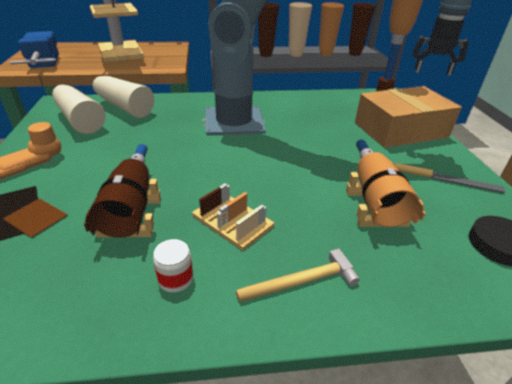

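View pics/top0.png

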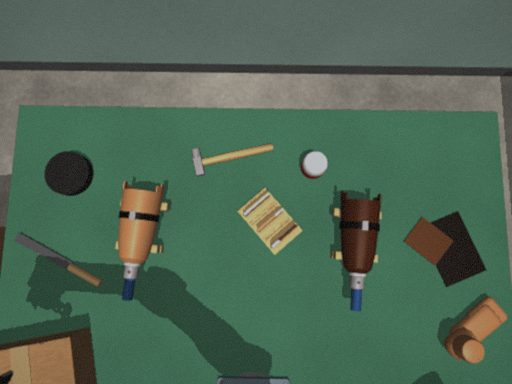

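The scene view has the brown shell at left (125,195), the rack at (232,213) and the tan shell at right (388,190). The brown plate is in the groove nearest the robot, at (213,200). I'll zoom in on it.

Run:
```python
import cv2,numpy as np
a=cv2.imread("pics/scene0.png")[170:255,180:285]
b=cv2.imread("pics/top0.png")[180:262,228:312]
cv2.imwrite("pics/z_s.png",cv2.resize(a,None,fx=7,fy=7,interpolation=cv2.INTER_CUBIC))
cv2.imwrite("pics/z_t.png",cv2.resize(b,None,fx=7,fy=7,interpolation=cv2.INTER_CUBIC))
```

```text
(no output)
```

View pics/z_s.png

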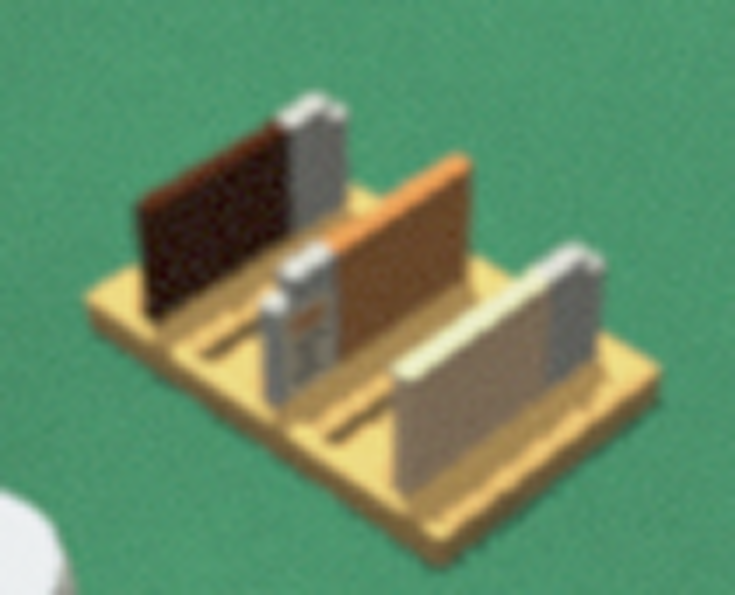

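View pics/z_t.png

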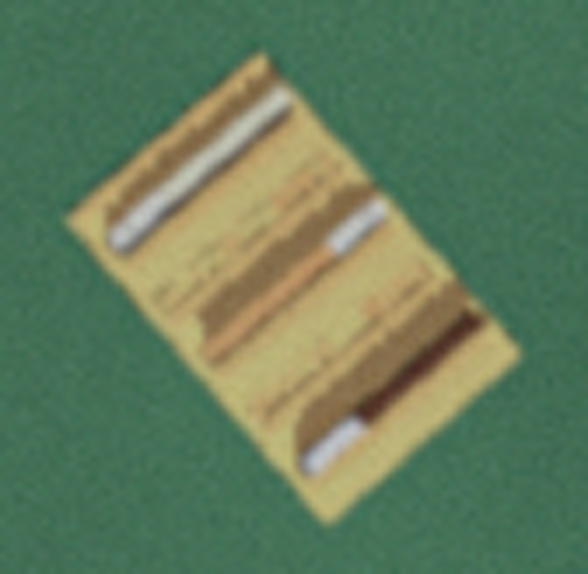

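Two things stand out in the zooms:
- **Label side:** from the scene camera, the brown plate's notch is at top right. I'm therefore looking at the unlabelled back, and the label faces the robot.
- **Polished end:** it's the end with smaller y, at left in the scene view.

Next I'll measure the poses.

```bash
cat > h.py <<'E'
import numpy as np,cv2
from bench import cams
def ray(n,u,v,z):
    m=cams.camera_model(n);R=np.array(m['R']);t=np.array(m['t'])
    c=-R.T@t; d=R.T@np.array([(u-m['cx'])/m['fx'],(v-m['cy'])/m['fy'],1])
    return c+d*(z-c[2])/d[2]
def cloud(n,D):
    m=cams.camera_model(n);R=np.array(m['R']);t=np.array(m['t'])
    v,u=np.mgrid[:D.shape[0],:D.shape[1]]
    P=np.stack([(u-m['cx'])/m['fx']*D,(v-m['cy'])/m['fy']*D,D],-1)
    return (P-t)@R
def proj(n,X):
    m=cams.camera_model(n);q=np.array(m['R'])@X+m['t'];return q[0]/q[2]*m['fx']+m['cx'],q[1]/q[2]*m['fy']+m['cy']
E
python3 - <<'E'
from h import *
# rack corners in top z=0.014 : crop coords/7 + offset
for (x,y) in [(262,55),(68,218),(522,352),(330,524)]:
    print('rackcorner',ray('top',x/7+228-.43,y/7+180-.43,.014).round(4))
for nm,(x,y) in dict(fro=(308,466),pol=(480,318),junction=(362,414)).items():
    print('top',nm,ray('top',x/7+228-.43,y/7+180-.43,.066).round(4))
for nm,(x,y) in dict(pol=(140,205),junc=(283,125)).items():
    print('scene',nm,ray('scene',x/7+180-.43,y/7+170-.43,.066).round(4))
T=cv2.imread('pics/top0.png').astype(int);D=np.load('top0.npy');P=cloud('top',D)
print('bench z',np.median(P[120:140,250:330,2]))
for nm,s in dict(brown=np.s_[185:320,325:390],tan=np.s_[175:305,110:175]).items():
    Q=P[s].reshape(-1,3);Q=Q[(D[s].ravel()>0)]
    H=Q[Q[:,2]>.115];print(nm,'n',len(H),'max',Q[:,2].max(),H.min(0).round(3),H.max(0).round(3))
    c=H[:,:2].mean(0);w,v=np.linalg.eigh(np.cov((H[:,:2]-c).T));print(c,v[:,1])
    B=Q[(Q[:,2]>.03)]; a=v[:,1]; print('along', ((B[:,:2]-c)@a).min(),((B[:,:2]-c)@a).max())
m=cams.camera_model('top');print('cam',-np.array(m['R']).T@m['t'])
E
```

```text
rackcorner [ 0.6835 -0.0296  0.014 ]
rackcorner [0.6076 0.0572 0.014 ]
rackcorner [ 0.5503 -0.1479  0.014 ]
rackcorner [ 0.4728 -0.0624  0.014 ]
top fro [ 0.4986 -0.0505  0.066 ]
top pol [ 0.5625 -0.1236  0.066 ]
top junction [ 0.5209 -0.0733  0.066 ]
scene pol [ 0.563  -0.1252  0.066 ]
scene junc [ 0.5197 -0.0728  0.066 ]
bench z -6.132965057777231e-05
brown n 1721 max 0.1403200990136551 [ 0.436 -0.357  0.115] [ 0.637 -0.263  0.14 ]
[ 0.54915376 -0.30449381] [-0.99863378  0.05225498]
along -0.1160799534920497 0.22761854284979863
tan n 1704 max 0.1416992432622509 [0.457 0.295 0.115] [0.656 0.388 0.142]
[0.56766389 0.34347478] [-0.99439572  0.10572201]
along -0.11598647685086877 0.2280414559727275
cam [ 0.50667388 -0.01157842  1.13181316]
```

>>> servo_tool --pt "1 0 0 -100 0" --pt "1 0 0 -200 0" --pt "1 0 0 -300 0" --pt "1 0 0 -400 0" --pt "1 0 0 -500 0" --pt "1 0 0 -500 0" --pt "1 0 0 -500 0" --pt "1 0 0 -500 0" --pt "1 0 0 -500 0" --pt "1 0 0 -500 0"

```text
t: 1.35
eef_pos: [0.1925, 0.58, 0.7738]
tool_rot: [0.81, 0.57, 0.105, -0.084]
wrist_force: [-0.5, 1.2, -0.0]
grip_width: 0.0852
```

The tool tilts when the target is out of reach. Next check: does the tilt stay in the commanded pose when a new call starts?

>>> servo_tool --pt "1 0 0 60 0" --pt "1 0 0 120 0" --pt "1 0 0 120 0"

```text
t: 1.72
eef_pos: [0.1946, 0.6137, 0.636]
tool_rot: [0.809, 0.576, 0.086, -0.076]
wrist_force: [-0.5, 0.3, 1.1]
grip_width: 0.0851
```

Run:
```python
from bench import status
from scipy.spatial.transform import Rotation as R
s=status.observe();print(s['joints'].round(3),s['eef_pos']);print(R.from_quat(s['tool_rot']).as_matrix().round(3))
print(R.from_quat([0.81, 0.57, 0.105, -0.084]).as_matrix().round(3))
```

```text
[-1.797  0.311  0.713  1.07  -0.25   1.601  0.068] [0.19455197 0.61372408 0.63601799]
[[ 0.322  0.945  0.051]
 [ 0.919 -0.325  0.222]
 [ 0.227 -0.025 -0.974]]
[[ 0.328  0.942  0.074]
 [ 0.907 -0.335  0.256]
 [ 0.266 -0.016 -0.964]]
```

The tilt stays, so going out of reach can change the tool's inclination. To plan this properly I'll fit a kinematic model from the two joint/pose readings.

```bash
cat > kin.py <<'E'
import numpy as np
from scipy.spatial.transform import Rotation as Ro
from scipy.optimize import least_squares
def rot(ax,a): return Ro.from_rotvec(np.array(ax)*a).as_matrix()
# p: h,a,b,c,e1(elbow x),e2,ew(wrist x), yaw0, yaw7, shoulder x
def fk(q,p,s):
    h,a,b,c,e1,e2,ew,y0,y7,sx=p
    R=rot([0,0,1],y0+s[0]*q[0]);x=np.array([0,0,h])+R@[sx,0,0]
    R=R@rot([0,1,0],q[1]); R=R@rot([0,0,1],s[1]*q[2]); x=x+R@[e1,0,a]
    R=R@rot([0,1,0],q[3]); x=x+R@[e2,0,b]
    R=R@rot([0,0,1],s[2]*q[4]); R=R@rot([0,1,0],q[5]); x=x+R@[ew,0,0]
    R=R@rot([0,0,1],y7+s[3]*q[6]); x=x+R@[0,0,c]
    return x,R
E
cat > fit.py <<'E'
import numpy as np,itertools
from kin import *
data=[([-1.31618968,0.53717083,-0.00445359,1.53887727,0.00260457,1.06728148,-0.07121653],[0.20478426,0.6162649,0.24740828],[8.10945211e-01,5.85121453e-01,-6.64042310e-04,5.55205052e-04])]
import json,os
from bench import status
s=status.observe()
L=json.load(open('log.json')) if os.path.exists('log.json') else []
if not L or abs(L[-1][3]-s['t'])>1e-6: L.append([list(s['joints']),list(s['eef_pos']),list(s['tool_rot']),s['t']]);json.dump(L,open('log.json','w'))
data+= [d[:3] for d in L]
best=[]
for sg in itertools.product([-1,1],repeat=4):
  for y0 in (0,np.pi/2,np.pi,-np.pi/2):
   for y7 in (0,np.pi/2):
    def f(p):
        r=[]
        for q,x,u in data:
            X,R=fk(q,p,sg); r+=list((X-x)*5)+list((Ro.from_matrix(R).inv()*Ro.from_quat(u)).as_rotvec())
        r=np.array(r); reg=0.002*(p-np.array([.33,.4,.4,.3,0,0,0,y0,y7,0])); return np.r_[r,reg]
    try:o=least_squares(f,[.33,.4,.4,.3,0,0,0,y0,y7,0])
    except Exception: continue
    best.append((o.cost,sg,o.x.round(4).tolist()))
best.sort(key=lambda t:t[0])
for b in best[:5]:print(b)
json.dump(best[0],open('model.json','w'))
E
python3 fit.py
```

```text
(np.float64(0.00012645216914792086), (-1, -1, -1, -1), [0.1786, 1.2315, 0.3415, 0.3985, 0.6199, 0.125, 0.677, -0.0672, 3.0753, -0.074])
(np.float64(0.0001309647757072674), (-1, -1, -1, -1), [0.1789, 1.2301, 0.3417, 0.3983, 0.6188, 0.1248, 0.6758, -0.0672, 3.0753, -0.0738])
(np.float64(0.0001318091437582361), (-1, -1, -1, -1), [0.1782, 1.2329, 0.3412, 0.3987, 0.621, 0.1252, 0.6782, -0.0672, 3.0753, -0.0742])
(np.float64(0.00014083991070089886), (-1, -1, -1, -1), [0.1789, 1.2302, 0.3417, 0.3983, 0.6188, 0.1248, 0.6758, -0.0672, 3.0753, -0.0738])
(np.float64(0.0001453524943343285), (-1, -1, -1, -1), [0.1792, 1.2288, 0.3419, 0.3981, 0.6177, 0.1246, 0.6747, -0.0672, 3.0753, -0.0736])
```

```bash
sed -i 's/0.002\*(p-np.array(\[.33,.4,.4,.3,0,0,0,y0,y7,0\]))/np.array([.01,.01,.01,.01,.05,.05,.05,.001,.001,.05])*(p-np.array([.33,.4,.4,.3,0,0,0,y0,y7,0]))/' fit.py; python3 fit.py
cat > fit2.py <<'E'
import numpy as np,json
from kin import *
data=[([-1.31618968,0.53717083,-0.00445359,1.53887727,0.00260457,1.06728148,-0.07121653],[0.20478426,0.6162649,0.24740828],[8.10945211e-01,5.85121453e-01,-6.64042310e-04,5.55205052e-04])]+[d[:3] for d in json.load(open('log.json'))]
def fk2(q,p):
    h,a,b,c,l1,l2,l3,e1,e2,ew=p
    R=rot([0,0,1],-q[0]);x=np.array([0,0,h])
    R=R@rot([0,1,0],q[1]);R=R@rot([0,0,1],-q[2]);x=x+R@[e1,l1,a]
    R=R@rot([0,1,0],q[3]);x=x+R@[e2,l2,b]
    R=R@rot([0,0,1],-q[4]);R=R@rot([0,1,0],q[5]);x=x+R@[ew,l3,0]
    R=R@rot([0,0,1],np.pi-q[6]);return x+R@[0,0,c],R
if __name__=='__main__':
    p0=np.array([.33,.4,.4,.3,0,0,0,0,0,0])
    f=lambda p:np.r_[np.concatenate([np.r_[(fk2(q,p)[0]-x)*5,(Ro.from_matrix(fk2(q,p)[1]).inv()*Ro.from_quat(u)).as_rotvec()] for q,x,u in data]),np.array([.01]*4+[.05]*6)*(p-p0)]
    o=least_squares(f,p0);print(o.cost,o.x.round(4));print(f(o.x)[:12*len(data)//2].round(4))
    json.dump(list(o.x),open('model2.json','w'))
E
python3 fit2.py
```

```text
(np.float64(0.00012696547158799236), (-1, -1, -1, -1), [0.3767, 0.4946, 0.456, 0.3353, -0.0049, 0.0008, 0.0058, -0.0689, 3.0736, 0.0084])
(np.float64(0.0001280909270722709), (-1, -1, -1, -1), [0.3767, 0.4946, 0.456, 0.3353, -0.0049, 0.0008, 0.0058, -0.0689, 3.0736, 0.0084])
(np.float64(0.00012830741696613954), (-1, -1, -1, -1), [0.3767, 0.4946, 0.456, 0.3353, -0.0049, 0.0008, 0.0058, -0.0689, 3.0736, 0.0084])
(np.float64(0.00013055975162860415), (-1, -1, -1, -1), [0.3767, 0.4946, 0.456, 0.3353, -0.0049, 0.0008, 0.0058, -0.0689, 3.0736, 0.0084])
(np.float64(0.0001316852068781631), (-1, -1, -1, -1), [0.3767, 0.4946, 0.456, 0.3353, -0.0049, 0.0008, 0.0058, -0.0689, 3.0736, 0.0084])
2.3364088017364276e-06 [ 0.4072  0.5178  0.4409  0.3879 -0.0147 -0.0147 -0.0155 -0.0015  0.0047
 -0.0013]
[-0.  0. -0.  0. -0.  0.  0. -0.  0. -0. -0. -0.]
```

The model with lateral offsets fits exactly. Wrist joint j6's upper limit (1.91) is what forces the outward tilt when the arm reaches high. I'll emulate the solver and compare it with the test moves.

```bash
cat > sim.py <<'E'
import numpy as np,json
from fit2 import fk2
from kin import Ro
P=np.array(json.load(open('model2.json')))
lo=np.array([-2.7,-.37,-1.27,.24,-1.31,.19,-2.76]);hi=np.array([2.7,2.16,1.26,2.4,4.45,1.91,2.76])
vm=np.array([2.39,2.39]+[3.14]*5)*.7/8
def err(q,X,R,w):
    x,r=fk2(q,P); return np.r_[X-x,w*Ro.from_matrix(R@r.T).as_rotvec()]
def jac(q,w):
    x0,r0=fk2(q,P);J=np.zeros((6,7))
    for i in range(7):
        d=np.array(q,float);d[i]+=1e-5;x,r=fk2(d,P);J[:,i]=np.r_[(x-x0),w*Ro.from_matrix(r@r0.T).as_rotvec()]/1e-5
    return J
def ik(q,X,R,w=.3,lam=.02,n=30):
    q=np.array(q,float);q0=q.copy()
    for _ in range(n):
        J=jac(q,w);e=err(q,X,R,w)
        q=np.clip(q+J.T@np.linalg.solve(J@J.T+lam**2*np.eye(6),e),np.maximum(lo,q0-vm),np.minimum(hi,q0+vm))
    return q
def run(q,rows,**k):
    """rows: shift mm xyz, turn deg; from FK pose at q"""
    X0,R0=fk2(q,P); X,R=X0.copy(),R0.copy()
    for r in rows:
        Xt=X0+R0@(np.array(r[:3])/1000);Rt=R0@Ro.from_rotvec([0,0,np.radians(r[3])]).as_matrix()
        d=Xt-X;n=np.linalg.norm(d);X=X+d*min(1,.0625/max(n,1e-9))
        v=Ro.from_matrix(R.T@Rt).as_rotvec();n=np.linalg.norm(v);R=R@Ro.from_rotvec(v*min(1,np.radians(10.7)/max(n,1e-9))).as_matrix()
        q=ik(q,X,R,**k)
        X,R=fk2(q,P)   # commanded = reached
    return q
def desc(q):
    x,R=fk2(q,P);z=R[:,2];return dict(q=q.round(3).tolist(),x=x.round(3).tolist(),tilt=round(float(np.degrees(np.arccos(-z[2]))),1),head=round(float(np.degrees(np.arctan2(z[1],z[0]))),1),xax=R[:,0].round(3).tolist())
E
python3 - <<'E'
from sim import *
q0=np.array([-1.31618968,0.53717083,-0.00445359,1.53887727,0.00260457,1.06728148,-0.07121653])
for w in (.1,.3,1):
  for lam in (.01,.05,.15):
    for n in (3,30):
      q=run(q0,[[0,0,-min(500,100*(i+1)),0] for i in range(10)],w=w,lam=lam,n=n);d=desc(q)
      q2=run(q,[[0,0,60,0],[0,0,120,0],[0,0,120,0]],w=w,lam=lam,n=n);print(w,lam,n,d['x'],d['tilt'],d['q']);print('      ',desc(q2)['x'],desc(q2)['tilt'],desc(q2)['q'])
print('actual [0.1925, 0.58, 0.7738] 15.4 ; ',desc(np.array([-1.797,0.311,0.713,1.07,-0.25,1.601,0.068])))
E
```

```text
0.1 0.01 3 [0.251, 0.812, 0.483] 2.5 [-1.322, 0.948, -0.024, 0.24, 0.025, 1.91, -0.071]
       [0.253, 0.817, 0.363] 2.5 [-1.318, 0.87, -0.02, 0.67, 0.019, 1.558, -0.075]
0.1 0.01 30 [0.246, 0.814, 0.488] 3.0 [-1.325, 0.941, -0.07, 0.24, 0.071, 1.91, -0.071]
       [0.249, 0.82, 0.368] 3.0 [-1.31, 0.864, -0.068, 0.67, 0.061, 1.558, -0.084]
0.1 0.05 3 [0.216, 0.658, 0.759] 16.5 [-1.326, 0.442, 0.008, 0.502, 0.001, 1.91, -0.068]
       [0.225, 0.691, 0.644] 16.0 [-1.327, 0.391, 0.011, 0.869, -0.0, 1.602, -0.067]
0.1 0.05 30 [0.216, 0.657, 0.759] 16.3 [-1.357, 0.443, 0.089, 0.505, -0.042, 1.91, -0.052]
       [0.225, 0.689, 0.643] 16.3 [-1.374, 0.384, 0.093, 0.887, -0.034, 1.588, -0.048]
0.1 0.15 3 [0.204, 0.615, 0.744] 14.0 [-1.331, 0.339, -0.001, 0.689, 0.022, 1.869, -0.074]
       [0.214, 0.644, 0.63] 8.0 [-1.322, 0.4, -0.002, 0.864, 0.013, 1.739, -0.072]
0.1 0.15 30 [0.208, 0.629, 0.748] 13.8 [-1.341, 0.392, 0.034, 0.6, -0.005, 1.91, -0.064]
       [0.216, 0.656, 0.631] 13.7 [-1.346, 0.338, 0.036, 0.968, -0.003, 1.598, -0.064]
0.3 0.01 3 [0.249, 0.81, 0.505] 4.0 [-1.321, 0.921, -0.0
[... 1480 characters left out ...]
074]
1 0.05 30 [0.249, 0.808, 0.53] 5.7 [-1.322, 0.892, -0.039, 0.24, 0.039, 1.91, -0.07]
       [0.252, 0.819, 0.41] 5.7 [-1.314, 0.815, -0.035, 0.67, 0.031, 1.558, -0.076]
1 0.15 3 [0.224, 0.695, 0.748] 17.3 [-1.324, 0.52, 0.009, 0.408, -0.005, 1.91, -0.069]
       [0.233, 0.731, 0.634] 17.3 [-1.328, 0.46, 0.013, 0.796, -0.006, 1.583, -0.068]
1 0.15 30 [0.226, 0.696, 0.747] 17.4 [-1.35, 0.528, 0.1, 0.401, -0.062, 1.91, -0.052]
       [0.235, 0.731, 0.633] 17.4 [-1.373, 0.464, 0.107, 0.799, -0.053, 1.578, -0.043]
actual [0.1925, 0.58, 0.7738] 15.4 ;  {'q': [-1.797, 0.311, 0.713, 1.07, -0.25, 1.601, 0.068], 'x': [0.195, 0.614, 0.636], 'tilt': 13.2, 'head': 77.0, 'xax': [0.323, 0.919, 0.227]}
```

```bash
cat > pl.py <<'E'
from sim import *
from bench import status
def cur(): return np.array(status.observe()['joints'])
def wrow(q,dw,turn=0):
    x,R=fk2(q,P); return list((R.T@np.array(dw))*1000)+[turn]
def goto(q,X,turn=0,n=12,**k):
    x,R=fk2(q,P); r=wrow(q,np.array(X)-x,turn); return r,run(q,[r]*n,**k)
E
python3 - <<'E'
from pl import *
q=cur();k=dict(w=.3,lam=.15)
for az in (77,41,60):
  for r,z in ((.2,.3),(.1,.3),(.1,.2),(.0,.2)):
    a=np.radians(az);row,q2=goto(q,[r*np.cos(a),r*np.sin(a),z],**k)
    row2,q3=goto(q2,[r*np.cos(a),r*np.sin(a),z],n=8,**k)
    print(az,r,z,np.round(row),desc(q2)['x'],desc(q2)['tilt'],desc(q2)['head'],desc(q3))
E
```

```text
77 0.2 0.3 [-509.    3.  226.    0.] [0.044, 0.253, 0.306] 7.1 82.2 {'q': [-1.308, -0.37, -0.167, 2.4, -0.087, 1.047, -0.18], 'x': [0.046, 0.227, 0.303], 'tilt': 3.6, 'head': 98.0, 'xax': [0.321, 0.945, 0.057]}
77 0.1 0.3 [-606.   14.  204.    0.] [-0.002, 0.236, 0.304] 4.4 70.2 {'q': [-1.484, -0.37, -0.16, 2.4, -0.074, 1.201, -0.348], 'x': [0.013, 0.172, 0.304], 'tilt': 5.4, 'head': -93.4, 'xax': [0.312, 0.946, -0.09]}
77 0.1 0.2 [-629.   16.  301.    0.] [0.024, 0.299, 0.314] 13.6 81.4 {'q': [-1.576, -0.37, -0.275, 2.4, -0.029, 0.871, -0.582], 'x': [-0.033, 0.298, 0.313], 'tilt': 13.7, 'head': 87.1, 'xax': [0.318, 0.92, 0.229]}
77 0.0 0.2 [-726.   27.  278.    0.] [0.014, 0.284, 0.31] 11.2 82.7 {'q': [-1.947, -0.37, -0.337, 2.4, -0.011, 0.972, -1.013], 'x': [-0.123, 0.233, 0.307], 'tilt': 9.4, 'head': 87.3, 'xax': [0.314, 0.937, 0.157]}
41 0.2 0.3 [-534.  124.  218.    0.] [0.187, 0.156, 0.306] 10.8 93.7 {'q': [-0.377, -0.37, -0.15, 2.4, -0.269, 1.076, 0.846], 'x': [0.174, 0.146, 0.306], 'tilt': 10.8, 'head': 105.4, 'xax': [0.328, 0.932, 0.154]}
41 0.1 0.3 [-618.   74.  199.    0.]
[... 750 characters left out ...]
4], 'tilt': 7.7, 'head': 118.4, 'xax': [0.325, 0.941, 0.091]}
60 0.1 0.3 [-607.   43.  203.    0.] [0.096, 0.214, 0.304] 6.5 113.7 {'q': [-0.661, -0.37, -0.157, 2.4, -0.213, 1.23, 0.526], 'x': [0.092, 0.136, 0.307], 'tilt': 10.6, 'head': 174.3, 'xax': [0.314, 0.948, -0.041]}
60 0.1 0.2 [-630.   46.  300.    0.] [0.089, 0.286, 0.314] 13.7 79.8 {'q': [-1.119, -0.37, -0.19, 2.4, -0.138, 0.862, 0.018], 'x': [0.092, 0.287, 0.314], 'tilt': 14.3, 'head': 83.2, 'xax': [0.315, 0.918, 0.242]}
60 0.0 0.2 [-726.   27.  278.    0.] [0.014, 0.284, 0.31] 11.2 82.7 {'q': [-1.947, -0.37, -0.337, 2.4, -0.011, 0.972, -1.013], 'x': [-0.123, 0.233, 0.307], 'tilt': 9.4, 'head': 87.3, 'xax': [0.314, 0.937, 0.157]}
```

>>> servo_tool --pt "1 -535 5 220 0" --pt "1 -535 5 220 0" --pt "1 -535 5 220 0" --pt "1 -535 5 220 0" --pt "1 -535 5 220 0" --pt "1 -535 5 220 0" --pt "1 -535 5 220 0" --pt "1 -535 5 220 0" --pt "1 -535 5 220 0" --pt "1 -535 5 220 0" --pt "1 -535 5 220 0" --pt "1 -535 5 220 0"

```text
t: 3.22
eef_pos: [0.0649, 0.2892, 0.3397]
tool_rot: [0.804, 0.585, 0.074, -0.076]
wrist_force: [-1.1, -1.4, 0.4]
grip_width: 0.0853
```

```bash
python3 fit.py >/dev/null; python3 fit2.py; python3 -c "
from pl import *
print(desc(cur()))"
```

```text
3.3129221019290318e-06 [ 0.39    0.5273  0.4347  0.3756 -0.0229 -0.0229  0.0009 -0.0081  0.0155
 -0.0127]
[ 0.0001 -0.      0.0001  0.     -0.      0.      0.0002 -0.0001 -0.
 -0.     -0.     -0.     -0.0003  0.0001 -0.0001 -0.     -0.     -0.    ]
{'q': [-1.048, -0.374, -0.333, 2.318, -0.16, 0.97, -0.036], 'x': [0.065, 0.289, 0.34], 'tilt': 12.2, 'head': 82.0, 'xax': [0.304, 0.93, 0.208]}
```

Run:
```python
from pl import *
q=cur();k=dict(w=.3,lam=.15)
for X in ([.02,.1,.30],[.02,.1,.34],[.03,.15,.25],[.03,.15,.38],[0.02,.05,.30]):
    row,q2=goto(q,X,n=10,**k);print(X,np.round(row),desc(q2))
```

```text
[0.02, 0.1, 0.3] [-198.   16.   -2.    0.] {'q': [-1.647, -0.37, -0.176, 2.4, -0.033, 1.065, -0.53], 'x': [-0.012, 0.218, 0.299], 'tilt': 3.1, 'head': 64.3, 'xax': [0.299, 0.953, 0.054]}
[0.02, 0.1, 0.34] [-189.   15.  -41.    0.] {'q': [-1.217, -0.37, -0.15, 2.372, -0.137, 1.419, -0.057], 'x': [0.019, 0.098, 0.321], 'tilt': 16.7, 'head': -119.1, 'xax': [0.293, 0.914, -0.282]}
[0.03, 0.15, 0.25] [-159.   12.   58.    0.] {'q': [-1.469, -0.37, -0.187, 2.4, -0.051, 0.908, -0.358], 'x': [0.016, 0.275, 0.308], 'tilt': 11.5, 'head': 86.7, 'xax': [0.301, 0.934, 0.193]}
[0.03, 0.15, 0.38] [-132.    8.  -70.    0.] {'q': [-1.287, -0.37, -0.14, 2.269, -0.107, 1.418, -0.133], 'x': [0.031, 0.153, 0.354], 'tilt': 10.7, 'head': -116.4, 'xax': [0.303, 0.935, -0.183]}
[0.02, 0.05, 0.3] [-244.   31.  -13.    0.] {'q': [-1.576, -0.37, -0.189, 2.4, -0.056, 1.06, -0.461], 'x': [-0.006, 0.219, 0.299], 'tilt': 2.9, 'head': 77.5, 'xax': [0.299, 0.953, 0.05]}
```

>>> servo_tool --pt "1 -60 5 -10 0" --pt "1 -120 10 -20 0" --pt "1 -150 10 -25 0" --pt "1 -150 10 -25 0" --pt "1 -150 10 -25 0"

```text
t: 3.85
eef_pos: [0.1016, 0.2212, 0.3252]
tool_rot: [0.812, 0.563, -0.017, -0.155]
wrist_force: [0.1, 0.0, -0.4]
grip_width: 0.0854
```

```bash
python3 -c "
from pl import *
print(desc(cur()))"
```

```text
{'q': [-0.861, -0.374, -0.049, 2.385, -0.367, 1.098, 0.469], 'x': [0.08, 0.218, 0.322], 'tilt': 17.9, 'head': 131.1, 'xax': [0.365, 0.919, 0.146]}
```

```bash
python3 fit.py >/dev/null; python3 fit2.py
python3 - <<'E'
from pl import *
s=status.observe();R=Ro.from_quat(s['tool_rot']).as_matrix();print(R.round(3),s['joint_vel'].round(3),s['eef_pos'])
x=np.array([-.658,.753,0]);y=np.array([-.753,-.658,0])
print('zt·plate y',np.degrees(np.arcsin(R[:,2]@y)),'zt.plate x',np.degrees(np.arcsin(R[:,2]@x)))
for sg in(1,-1):print('turn to align x with',sg,np.degrees(np.arctan2((R.T@(sg*y))[1],(R.T@(sg*y))[0])))
print(s['joints'].round(3))
E
```

```text
0.0004055602513766963 [ 0.3643  0.5206  0.4126  0.3495 -0.0519 -0.0519  0.0618 -0.0231  0.031
 -0.0563]
[-0.0137  0.0058 -0.004   0.     -0.      0.     -0.0018 -0.0029  0.0015
 -0.     -0.     -0.      0.013   0.0111  0.0016 -0.     -0.     -0.
 -0.0057 -0.0139  0.0009 -0.     -0.     -0.    ]
[[ 0.365  0.909 -0.202]
 [ 0.919 -0.318  0.232]
 [ 0.146 -0.271 -0.951]] [ 1.758 -0.004  0.282 -0.003 -0.819  0.306  2.22 ] [0.10158545 0.22116332 0.32518833]
zt·plate y -0.010629805250056525 zt.plate x 17.92958434689854
turn to align x with 1 -151.6512313751564
turn to align x with -1 28.348768624843586
[-0.861 -0.374 -0.049  2.385 -0.367  1.098  0.469]
```

>>> servo_tool --pt "1 0 0 0 0" --pt "1 0 0 0 0"

```text
t: 4.1
eef_pos: [0.1015, 0.2192, 0.3229]
tool_rot: [0.815, 0.559, -0.018, -0.152]
wrist_force: [0.5, 0.6, -0.4]
grip_width: 0.0853
```

```bash
python3 - <<'E'
import json;L=json.load(open('log.json'));L=[l for l in L if abs(l[3]-3.85)>.02];json.dump(L,open('log.json','w'))
E
python3 fit.py >/dev/null; python3 fit2.py
cat > st.py <<'E'
from pl import *
s=status.observe();R=Ro.from_quat(s['tool_rot']).as_matrix();print(R.round(3).tolist(),'vel',s['joint_vel'].round(2),s['eef_pos'].round(4),s['t'],'w',s['grip_width'])
x=np.array([-.658,.753,0]);y=np.array([-.753,-.658,0])
print('zt·plate y',np.degrees(np.arcsin(R[:,2]@y)),'zt.plate x',np.degrees(np.arcsin(R[:,2]@x)))
for sg in(1,-1):print('turn to align x with',sg,np.degrees(np.arctan2((R.T@(sg*y))[1],(R.T@(sg*y))[0])))
print(s['joints'].round(3))
E
python3 st.py
```

```text
0.00041002555285708607 [ 0.3642  0.5206  0.4125  0.3496 -0.0521 -0.0521  0.0622 -0.0231  0.031
 -0.0564]
[-0.0137  0.0058 -0.0042  0.     -0.      0.     -0.0019 -0.003   0.0016
 -0.     -0.     -0.      0.013   0.0112  0.0019 -0.     -0.     -0.
 -0.0056 -0.0141  0.0007 -0.     -0.     -0.    ]
[[0.373, 0.906, -0.2], [0.917, -0.328, 0.228], [0.14, -0.269, -0.953]] vel [-0.05  0.   -0.02  0.03  0.   -0.01  0.  ] [0.1015 0.2192 0.3229] 4.1 w 0.08527497872555256
zt·plate y 0.06818261790054951 zt.plate x 17.65250894613799
turn to align x with 1 -152.19203173076693
turn to align x with -1 27.80796826923307
[-0.859 -0.374 -0.051  2.389 -0.363  1.095  0.46 ]
```

```bash
cat >> pl.py <<'E'
def shift(X,report=True):
    s=status.observe();R=Ro.from_quat(s['tool_rot']).as_matrix();d=R.T@(np.array(X)-s['eef_pos'])*1000
    print('shift',d.round(1));return d
E
python3 -c "
from pl import *
shift([.5466,-.1058,.17]);shift([.45,-.04,.30])"
```

```text
shift [-153.4  550.7  -17.5]
shift [-110.8  406.7 -107. ]
```

>>> servo_tool --pt "0.5 -14 51 -12 10" --pt "0.5 -28 102 -25 20" --pt "0.5 -42 155 -40 28" --pt "0.5 -56 205 -55 28" --pt "0.5 -70 255 -65 28" --pt "0.5 -85 305 -70 28" --pt "0.5 -97 355 -65 28" --pt "0.5 -110 405 -55 28" --pt "0.5 -125 455 -45 28" --pt "0.5 -139 505 -32 28" --pt "0.5 -153 551 -18 28" --pt "0.5 -153 551 -18 28"

```text
t: 5.6
eef_pos: [0.5481, -0.1058, 0.1656]
tool_rot: [0.925, 0.348, -0.058, -0.142]
wrist_force: [-0.8, 0.4, 0.8]
grip_width: 0.0424
```

```bash
python3 st.py
python3 - <<'E'
from h import *
for n in ("scene","top"):
    p,d=cams.capture(n);cv2.imwrite(f"pics/{n}1.png",cv2.cvtColor(p,cv2.COLOR_RGB2BGR));np.save(f"{n}1.npy",d)
E
python3 -c "
from pl import *
shift([.5466,-.1058,.17]);shift([.5466,-.1058,.046])"
```

```text
[[0.751, 0.627, -0.206], [0.66, -0.718, 0.222], [-0.009, -0.303, -0.953]] vel [-0.03 -0.08  0.    0.05  0.01  0.02 -0.01] [ 0.5481 -0.1058  0.1656] 5.6 w 0.04241035400073786
zt·plate y 0.5430718987076002 zt.plate x 17.607794997819518
turn to align x with 1 179.9958407668674
turn to align x with -1 -0.004159233132605793
[-0.152  0.686  0.532  1.668 -0.51   1.202  1.31 ]
shift [-1.  -0.2 -2. ]
shift [ -0.2  37.3 116.2]
```

View pics/scene1.png

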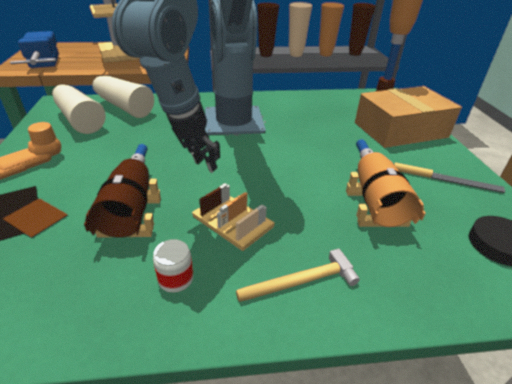

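The gripper is above the brown plate's polished end, fingertips near (213,162), with the jaws across the plate. I'll descend and close.

>>> servo_tool --pt "0.5 0 14 42 0" --pt "0.5 0 26 80 0" --pt "0.5 0 32 100 0" --pt "0.5 0 37 116 0" --pt "0.5 0 37 116 0"

```text
t: 6.32
eef_pos: [0.5454, -0.1074, 0.0461]
tool_rot: [0.925, 0.347, -0.057, -0.142]
wrist_force: [0.0, 0.6, -0.4]
grip_width: 0.0427
```

```bash
python3 st.py
python3 - <<'E'
from h import *
from pl import shift
shift([.5466,-.1058,.046])
for n in ("scene","top"):
    p,d=cams.capture(n);cv2.imwrite(f"pics/{n}2.png",cv2.cvtColor(p,cv2.COLOR_RGB2BGR))
a=cv2.imread("pics/scene2.png")[130:255,160:285];b=cv2.imread("pics/top2.png")[170:262,228:320]
cv2.imwrite("pics/z2.png",np.hstack([cv2.resize(a,(400,400),interpolation=2),cv2.resize(b,(400,400),interpolation=2)]))
E
```

```text
[[0.753, 0.626, -0.204], [0.658, -0.719, 0.224], [-0.007, -0.303, -0.953]] vel [ 0.   -0.02  0.02 -0.01  0.01  0.01 -0.  ] [ 0.5454 -0.1074  0.0461] 6.325 w 0.042673975711033055
zt·plate y 0.3595709758353265 zt.plate x 17.622417567929382
turn to align x with 1 179.87717666158
turn to align x with -1 -0.12282333842002659
[-0.099  0.852  0.458  1.705 -0.604  1.015  1.398]
shift [ 2.  -0.4  0.2]
```

View pics/z2.png

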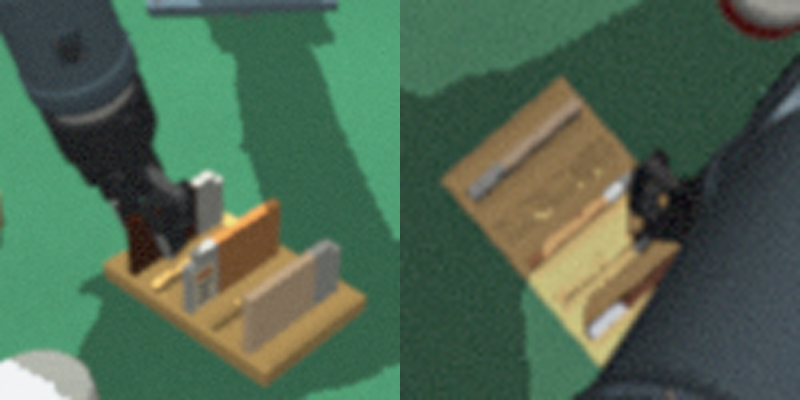

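Both fingers straddle the brown plate. The front one stands in the gap before the tan plate, clear of the frosted end by my geometry (the pads reach about x = -8 mm). I'll close on the plate.

>>> servo_tool --pt "0.5 2 0 0 0" --pt "0.0 2 0 0 0" --pt "0.0 2 0 0 0" --pt "0.0 2 0 0 0" --pt "0.0 2 0 0 0" --pt "0.0 2 0 0 0" --newtons 50

```text
t: 7.18
eef_pos: [0.5471, -0.1067, 0.0464]
tool_rot: [0.926, 0.346, -0.056, -0.142]
wrist_force: [0.8, -0.5, 4.2]
grip_width: 0.0077
```

```bash
python3 st.py
python3 - <<'E'
from pl import *
s=status.observe();print(s['wrist_force'],s['wrist_torque'])
shift(s['eef_pos']+[0,0,.14])
E
```

```text
[[0.754, 0.625, -0.203], [0.657, -0.72, 0.224], [-0.006, -0.302, -0.953]] vel [-0. -0.  0.  0. -0.  0. -0.] [ 0.5471 -0.1067  0.0464] 7.175 w 0.0076622997928705696
zt·plate y 0.3220958964852159 zt.plate x 17.57658262807077
turn to align x with 1 179.848796431021
turn to align x with -1 -0.1512035689790053
[-0.1    0.853  0.458  1.702 -0.604  1.016  1.396]
[ 0.75933202 -0.48141739  4.1583917 ] [ 0.03228674 -0.02721055  0.01223239]
shift [  -0.9  -42.3 -133.5]
```

Width is 7.7 mm, so the plate is gripped. I'll lift it straight up.

>>> servo_tool --pt "0.0 0 -6 -19 0" --pt "0.0 0 -12 -38 0" --pt "0.0 0 -20 -62 0" --pt "0.0 0 -33 -105 0" --pt "0.0 -1 -45 -143 0" --pt "0.0 -1 -45 -143 0"

```text
t: 7.92
eef_pos: [0.5488, -0.1079, 0.2001]
tool_rot: [0.926, 0.347, -0.054, -0.14]
wrist_force: [-0.1, -0.4, -1.4]
grip_width: 0.0075
```

```bash
python3 fit.py >/dev/null; python3 st.py
python3 - <<'E'
from h import *
for n in ("scene","top"):
    p,d=cams.capture(n);cv2.imwrite(f"pics/{n}3.png",cv2.cvtColor(p,cv2.COLOR_RGB2BGR))
a=cv2.imread("pics/scene3.png")[100:255,150:305];b=cv2.imread("pics/top3.png")[150:262,218:330]
cv2.imwrite("pics/z3.png",np.hstack([cv2.resize(a,(400,400),interpolation=2),cv2.resize(b,(400,400),interpolation=2)]))
E
```

```text
[[0.754, 0.627, -0.197], [0.657, -0.72, 0.222], [-0.002, -0.297, -0.955]] vel [ 0.01  0.05 -0.03  0.05 -0.01 -0.03  0.01] [ 0.5488 -0.1079  0.2001] 7.925 w 0.007459852762893405
zt·plate y 0.11208944886467899 zt.plate x 17.277565048969077
turn to align x with 1 179.8901495324892
turn to align x with -1 -0.10985046751078296
[-0.163  0.641  0.553  1.652 -0.49   1.251  1.29 ]
```

View pics/z3.png

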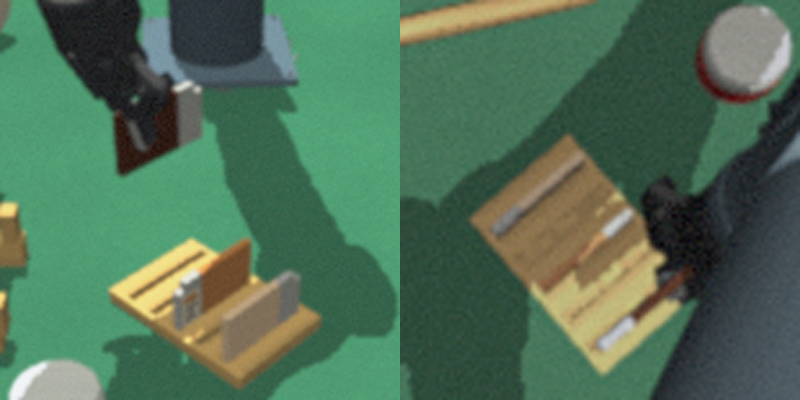

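The plate is out and level, held by the polished end with the fingers off the frosted part, and the other plates haven't moved. The required inclination needs a large turn in the positive direction, because of j7's range, followed by the high push. I'll move up and over while turning.

Run:
```python
from pl import *
shift([.50,-.26,.48])
```

```text
shift [-137.8   -4.7 -294.9]
```

>>> servo_tool --pt "0.0 -5 0 -40 10" --pt "0.0 -15 0 -80 20" --pt "0.0 -30 0 -120 30" --pt "0.0 -50 0 -155 40" --pt "0.0 -70 0 -190 50" --pt "0.0 -90 0 -220 60" --pt "0.0 -110 0 -250 70" --pt "0.0 -130 -4 -275 80" --pt "0.0 -138 -5 -295 90" --pt "0.0 -138 -5 -295 100" --pt "0.0 -138 -5 -295 110" --pt "0.0 -138 -5 -295 120"

```text
t: 9.52
eef_pos: [0.4999, -0.2596, 0.4782]
tool_rot: [0.761, -0.63, -0.153, -0.021]
wrist_force: [-0.4, 1.3, -1.3]
grip_width: 0.0073
```

```bash
cat > st2.py <<'E'
from pl import *
s=status.observe();R=Ro.from_quat(s['tool_rot']).as_matrix()
z=R[:,2];print('t',s['t'],'x',s['eef_pos'].round(3),'q',s['joints'].round(3),'w',round(s['grip_width'],4),'maxvel',abs(s['joint_vel']).max().round(2))
print('tilt',np.degrees(np.arccos(-z[2])).round(1),'head',np.degrees(np.arctan2(z[1],z[0])).round(1),'azim',np.degrees(np.arctan2(s['eef_pos'][1],s['eef_pos'][0])).round(1))
px=R@[0,-.955,.297];n=-R[:,0]
print('n from up',np.degrees(np.arccos(n[2])).round(1),'plate x elev',np.degrees(np.arcsin(px[2])).round(1))
c=s['eef_pos']-.002*z+R@(.025*np.array([0,-.955,.297])-.012*np.array([0,-.297,-.955]))
print('est plate centre',c.round(4),'rel shell',(c-[.527,-.303,.135]).round(4))
E
python3 st2.py
```

```text
t 9.525 x [ 0.5   -0.26   0.478] q [-0.146  0.604  1.096  1.245 -0.521  1.898 -0.525] w 0.0073 maxvel 1.34
tilt 17.7 head 132.4 azim -27.4
n from up 75.0 plate x elev -25.8
est plate centre [ 0.516  -0.2517  0.4589] rel shell [-0.011   0.0513  0.3239]
```

Run:
```python
from pl import *
shift([.48,-.28,.95])
```

```text
shift [-105.9   99.  -449.8]
```

>>> servo_tool --pt "0.0 -10 10 -45 10" --pt "0.0 -20 20 -90 20" --pt "0.0 -30 30 -135 30" --pt "0.0 -40 40 -180 40" --pt "0.0 -50 50 -225 50" --pt "0.0 -60 60 -270 60" --pt "0.0 -72 66 -310 70" --pt "0.0 -83 77 -355 80" --pt "0.0 -95 88 -400 90" --pt "0.0 -106 99 -450 100" --pt "0.0 -106 99 -450 105" --pt "0.0 -106 99 -450 105"

```text
t: 11.02
eef_pos: [0.4429, -0.2286, 0.6133]
tool_rot: [0.005, 0.996, 0.082, -0.042]
wrist_force: [0.3, -0.7, -1.6]
grip_width: 0.0071
```

```bash
python3 st2.py
```

```text
t 11.025 x [ 0.443 -0.229  0.613] q [ 0.532  0.218 -0.1    1.16  -0.098  1.909 -2.745] w 0.0071 maxvel 1.26
tilt 10.6 head 116.9 azim -27.3
n from up 94.9 plate x elev -26.6
est plate centre [ 0.4411 -0.2458  0.5934] rel shell [-0.0859  0.0572  0.4584]
```

Run:
```python
from pl import *
shift([.47,-.27,1.05])
```

```text
shift [   9.9   30.9 -438.3]
```

>>> servo_tool --pt "0.0 5 5 -60 0" --pt "0.0 5 10 -120 0" --pt "0.0 10 15 -180 0" --pt "0.0 10 20 -240 0" --pt "0.0 10 25 -300 0" --pt "0.0 10 30 -360 0" --pt "0.0 10 30 -440 0" --pt "0.0 10 30 -440 0" --pt "0.0 10 30 -440 0" --pt "0.0 10 30 -440 0" --pt "0.0 10 30 -440 0" --pt "0.0 10 30 -440 0"

```text
t: 12.52
eef_pos: [0.4333, -0.2122, 0.6509]
tool_rot: [0.004, 0.998, 0.068, -0.007]
wrist_force: [-0.3, -0.1, -0.5]
grip_width: 0.0073
```

```bash
python3 st2.py
```

```text
t 12.525 x [ 0.433 -0.212  0.651] q [ 0.489  0.151 -0.06   1.149 -0.116  1.909 -2.757] w 0.0073 maxvel 0.02
tilt 7.9 head 95.4 azim -26.1
n from up 90.8 plate x elev -25.1
est plate centre [ 0.4329 -0.2301  0.6315] rel shell [-0.0941  0.0729  0.4965]
```

>>> servo_tool --pt "0.0 10 5 -100 0" --pt "0.0 10 5 -200 0"

```text
t: 12.78
eef_pos: [0.422, -0.2123, 0.6841]
tool_rot: [0.006, 0.998, 0.054, 0.027]
wrist_force: [-0.7, -0.1, -0.1]
grip_width: 0.0073
```

```bash
python3 st2.py
```

```text
t 12.775 x [ 0.422 -0.212  0.684] q [ 0.549  0.108 -0.114  1.12  -0.115  1.909 -2.757] w 0.0073 maxvel 0.18
tilt 6.9 head 63.2 azim -26.7
n from up 87.0 plate x elev -23.5
est plate centre [ 0.4227 -0.2306  0.6651] rel shell [-0.1043  0.0724  0.5301]
```

>>> servo_tool --pt "0.0 10 5 -100 0" --pt "0.0 10 5 -200 0"

```text
t: 13.02
eef_pos: [0.4084, -0.2105, 0.7137]
tool_rot: [0.008, 0.997, 0.042, 0.057]
wrist_force: [-0.5, 0.4, -0.7]
grip_width: 0.0076
```

```bash
python3 st2.py
```

```text
t 13.025 x [ 0.408 -0.211  0.714] q [ 0.67   0.068 -0.228  1.095 -0.115  1.909 -2.757] w 0.0076 maxvel 0.36
tilt 8.1 head 35.5 azim -27.3
n from up 83.5 plate x elev -22.0
est plate centre [ 0.4101 -0.2294  0.6952] rel shell [-0.1169  0.0736  0.5602]
```

Each short call adds about 3.7° of tilt, so I'll keep going in short pushes.

>>> servo_tool --pt "0.0 0 0 -100 0" --pt "0.0 0 0 -200 0"

```text
t: 13.28
eef_pos: [0.3991, -0.2104, 0.7429]
tool_rot: [0.01, 0.996, 0.029, 0.088]
wrist_force: [-1.0, -0.4, -0.7]
grip_width: 0.0076
```

>>> servo_tool --pt "0.0 0 0 -100 0" --pt "0.0 0 0 -200 0"

```text
t: 13.52
eef_pos: [0.3889, -0.2089, 0.7687]
tool_rot: [0.012, 0.993, 0.017, 0.115]
wrist_force: [-0.5, -0.6, -0.9]
grip_width: 0.0073
```

>>> servo_tool --pt "0.0 0 0 -100 0" --pt "0.0 0 0 -200 0"

```text
t: 13.78
eef_pos: [0.3806, -0.2086, 0.7928]
tool_rot: [0.016, 0.99, 0.007, 0.14]
wrist_force: [28.2, 60.7, 4.4]
grip_width: 0.0075
```

```bash
python3 st2.py
```

```text
t 13.775 x [ 0.381 -0.209  0.793] q [ 1.719  0.049 -1.269  0.967 -0.09   1.909 -2.757] w 0.0075 maxvel 1.61
tilt 16.2 head 2.0 azim -28.7
n from up 73.9 plate x elev -17.6
est plate centre [ 0.3847 -0.2288  0.7762] rel shell [-0.1423  0.0742  0.6412]
```

The wrist force spiked as j1/j3 whirled near the shoulder singularity (j2≈0). I'll move outward to get away from it and then settle.

Run:
```python
from pl import *
s=status.observe();shift(s['eef_pos']+[.13,-.07,-.02]);print(s['wrist_force'])
```

```text
shift [-121.6  -66.5   54.7]
[28.1518596  60.69520334  4.44241267]
```

>>> servo_tool --pt "0.0 -30 -17 14 0" --pt "0.0 -60 -33 27 0" --pt "0.0 -90 -50 41 0" --pt "0.0 -122 -67 55 0" --pt "0.0 -122 -67 55 0"

```text
t: 14.4
eef_pos: [0.4659, -0.2709, 0.78]
tool_rot: [0.018, 0.989, 0.015, 0.145]
wrist_force: [-0.8, -2.3, -1.0]
grip_width: 0.0077
```

```bash
python3 st2.py
```

```text
t 14.4 x [ 0.466 -0.271  0.78 ] q [ 0.663  0.184 -0.172  0.817 -0.135  1.895 -2.739] w 0.0077 maxvel 1.92
tilt 16.7 head 4.9 azim -30.2
n from up 73.4 plate x elev -18.5
est plate centre [ 0.4701 -0.2908  0.7631] rel shell [-0.0569  0.0122  0.6281]
```

Run:
```python
from pl import *
s=status.observe();shift(s['eef_pos']+[.07,-.04,.18])
```

```text
shift [-120.   -31.4 -153.3]
```

>>> servo_tool --pt "0.0 -60 -15 -77 0" --pt "0.0 -120 -30 -153 0"

```text
t: 14.65
eef_pos: [0.4963, -0.2764, 0.81]
tool_rot: [0.018, 0.984, 0.003, 0.175]
wrist_force: [0.0, -1.0, -0.2]
grip_width: 0.0073
```

```bash
python3 st2.py
```

```text
t 14.65 x [ 0.496 -0.276  0.81 ] q [ 0.578  0.239 -0.088  0.679 -0.152  1.909 -2.757] w 0.0073 maxvel 0.53
tilt 20.1 head -0.0 azim -29.1
n from up 69.9 plate x elev -16.9
est plate centre [ 0.5014 -0.2967  0.7939] rel shell [-0.0256  0.0063  0.6589]
```

>>> servo_tool --pt "0.0 -60 -15 -77 0" --pt "0.0 -120 -30 -153 0"

```text
t: 14.9
eef_pos: [0.5139, -0.2798, 0.8372]
tool_rot: [0.02, 0.978, -0.01, 0.205]
wrist_force: [-0.7, 0.1, -0.1]
grip_width: 0.0075
```

```bash
python3 st2.py
```

```text
t 14.9 x [ 0.514 -0.28   0.837] q [ 0.5    0.269  0.033  0.583 -0.2    1.909 -2.757] w 0.0075 maxvel 0.34
tilt 23.7 head -3.9 azim -28.6
n from up 66.3 plate x elev -15.2
est plate centre [ 0.5198 -0.3006  0.822 ] rel shell [-0.0072  0.0024  0.687 ]
```

>>> servo_tool --pt "0.0 -40 -5 -90 0" --pt "0.0 -80 -10 -180 0"

```text
t: 15.15
eef_pos: [0.5002, -0.2699, 0.8712]
tool_rot: [0.021, 0.972, -0.022, 0.235]
wrist_force: [0.5, 0.4, -0.6]
grip_width: 0.0072
```

>>> servo_tool --pt "0.0 -45 -5 -90 0" --pt "0.0 -90 -10 -180 0"

```text
t: 15.4
eef_pos: [0.4869, -0.2592, 0.9035]
tool_rot: [0.022, 0.964, -0.034, 0.263]
wrist_force: [0.1, 0.4, -0.7]
grip_width: 0.0075
```

```bash
python3 st2.py
```

```text
t 15.4 x [ 0.487 -0.259  0.903] q [ 0.394  0.206  0.213  0.521 -0.279  1.909 -2.757] w 0.0075 maxvel 0.28
tilt 30.8 head -8.7 azim -28.0
n from up 59.4 plate x elev -11.7
est plate centre [ 0.4942 -0.2807  0.8901] rel shell [-0.0328  0.0223  0.7551]
```

>>> servo_tool --pt "0.0 -60 -5 -90 0" --pt "0.0 -120 -10 -180 0"

```text
t: 15.65
eef_pos: [0.4814, -0.2478, 0.9333]
tool_rot: [0.021, 0.955, -0.046, 0.291]
wrist_force: [0.3, -0.5, -0.9]
grip_width: 0.0072
```

>>> servo_tool --pt "0.0 -65 -5 -90 0" --pt "0.0 -130 -10 -180 0"

```text
t: 15.9
eef_pos: [0.4731, -0.2356, 0.9627]
tool_rot: [0.02, 0.946, -0.058, 0.319]
wrist_force: [-0.6, -0.1, -2.2]
grip_width: 0.0076
```

```bash
python3 st2.py
```

```text
t 15.9 x [ 0.473 -0.236  0.963] q [ 0.198  0.183  0.532  0.435 -0.412  1.909 -2.757] w 0.0076 maxvel 0.47
tilt 37.8 head -11.5 azim -26.5
n from up 52.8 plate x elev -8.2
est plate centre [ 0.4817 -0.2578  0.9513] rel shell [-0.0453  0.0452  0.8163]
```

>>> servo_tool --pt "0.0 -75 -10 -80 0" --pt "0.0 -150 -20 -160 0"

```text
t: 16.15
eef_pos: [0.4711, -0.2277, 0.9893]
tool_rot: [0.019, 0.936, -0.069, 0.346]
wrist_force: [-0.3, 0.8, -1.2]
grip_width: 0.0074
```

>>> servo_tool --pt "0.0 -75 -10 -80 0" --pt "0.0 -150 -20 -160 0"

```text
t: 16.4
eef_pos: [0.4622, -0.2182, 1.0155]
tool_rot: [0.017, 0.925, -0.08, 0.371]
wrist_force: [0.5, -0.1, -1.2]
grip_width: 0.0075
```

```bash
python3 st2.py
```

```text
t 16.4 x [ 0.462 -0.218  1.015] q [ 0.095  0.191  0.812  0.329 -0.595  1.909 -2.757] w 0.0075 maxvel 0.36
tilt 44.6 head -13.2 azim -25.3
n from up 46.4 plate x elev -4.7
est plate centre [ 0.4719 -0.2409  1.0062] rel shell [-0.0551  0.0621  0.8712]
```

The label is 46° from up and the long edge is about 5° off level. Now I'll descend over the brown shell.

Run:
```python
from pl import *
s=status.observe();shift(s['eef_pos']+[.055,-.062,-.48])
```

```text
shift [292.9   9.  389.1]
```

>>> servo_tool --pt "0.0 24 1 32 0" --pt "0.0 52 2 70 0" --pt "0.0 83 3 110 0" --pt "0.0 113 4 150 0" --pt "0.0 143 5 190 0" --pt "0.0 173 5 230 0" --pt "0.0 203 6 270 0" --pt "0.0 233 7 310 0" --pt "0.0 263 8 350 0" --pt "0.0 293 9 389 0" --pt "0.0 293 9 389 0"

```text
t: 17.77
eef_pos: [0.5156, -0.2787, 0.5294]
tool_rot: [0.017, 0.927, -0.078, 0.367]
wrist_force: [0.6, 0.6, 0.4]
grip_width: 0.0071
```

```bash
python3 st2.py;python3 - <<'E'
from h import *
for n in ("scene","top"):
    p,d=cams.capture(n);cv2.imwrite(f"pics/{n}4.png",cv2.cvtColor(p,cv2.COLOR_RGB2BGR));np.save(f"{n}4.npy",d)
E
```

```text
t 17.775 x [ 0.516 -0.279  0.529] q [ 0.194 -0.15   0.296  1.913 -0.249  0.64  -2.53 ] w 0.0071 maxvel 0.13
tilt 44.0 head -13.0 azim -28.4
n from up 47.0 plate x elev -5.0
est plate centre [ 0.5253 -0.3014  0.5199] rel shell [-0.0017  0.0016  0.3849]
```

View pics/scene4.png

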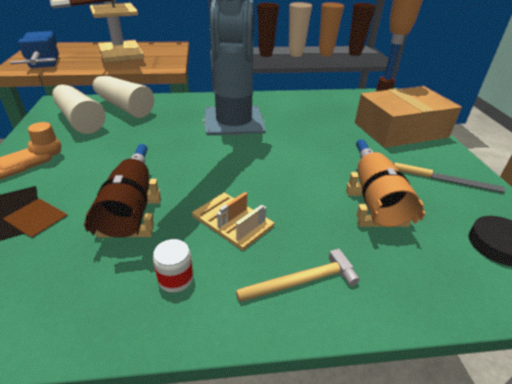

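View pics/top4.png

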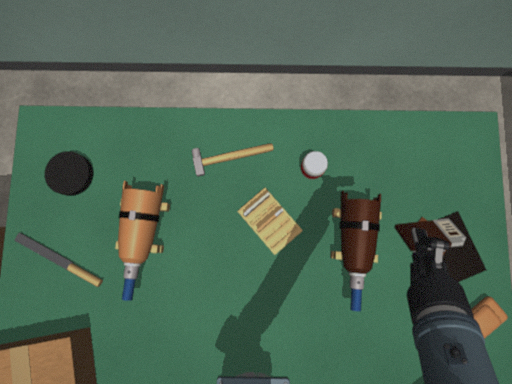

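Top view: the plate is at (445,233), with the cream label clearly facing up and the frosted end on the right, away from the fingers. The other objects haven't moved. I'll continue down, biased slightly outward for j4's range.

Run:
```python
from pl import *
s=status.observe();shift(s['eef_pos']+[.018,-.010,-.22]);shift(s['eef_pos']+[.018,-.010,-.295])
```

```text
shift [139.   21.6 170.4]
shift [190.7  31.8 223.7]
```

>>> servo_tool --pt "0.0 26 4 31 0" --pt "0.0 54 8 66 0" --pt "0.0 80 12 98 0" --pt "0.0 110 17 135 0" --pt "0.0 139 22 170 0" --pt "0.0 139 22 170 0"

```text
t: 18.62
eef_pos: [0.5379, -0.2887, 0.3175]
tool_rot: [0.012, 0.924, -0.081, 0.373]
wrist_force: [11.2, -0.2, 8.0]
grip_width: 0.0075
```

```bash
python3 st2.py;python3 - <<'E'
from h import *
from pl import *
s=status.observe();shift(s['eef_pos']+np.array([.545,-.313,.225])-(s['eef_pos']+[0,0,0]))
for n in ("scene","top"):
    p,d=cams.capture(n);cv2.imwrite(f"pics/{n}5.png",cv2.cvtColor(p,cv2.COLOR_RGB2BGR));np.save(f"{n}5.npy",d)
E
```

```text
t 18.625 x [ 0.538 -0.289  0.318] q [ 0.495  0.138  0.037  2.185 -1.307  0.225 -1.425] w 0.0075 maxvel 1.71
tilt 44.8 head -13.0 azim -28.2
n from up 46.3 plate x elev -4.4
est plate centre [ 0.5479 -0.3114  0.3084] rel shell [ 0.0209 -0.0084  0.1734]
shift [ 59.7 -10.5  74.3]
```

View pics/scene5.png

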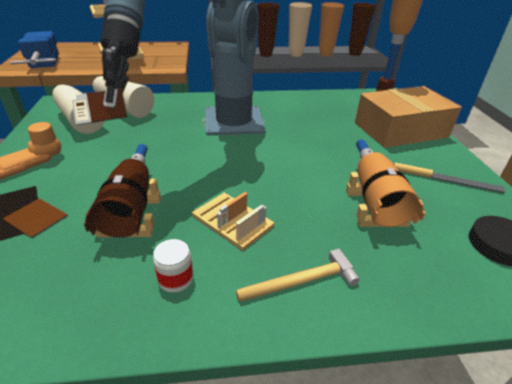

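Scene view: the plate is at about (100,107), held with the label up. j6 and j5 are near their lower limits, so going lower at this tilt needs planning. I'll refine the kinematic model with the logged states and search for a feasible final pose.

```bash
cat > fit3.py <<'E'
import numpy as np,json
from kin import *
D=[([-1.31618968,0.53717083,-0.00445359,1.53887727,0.00260457,1.06728148,-0.07121653],[0.20478426,0.6162649,0.24740828],[8.10945211e-01,5.85121453e-01,-6.64042310e-04,5.55205052e-04])]
D+=[d[:3] for d in json.load(open('log.json'))]
D+=[([-.1,.853,.458,1.702,-.604,1.016,1.396],[.5471,-.1067,.0464],[.926,.346,-.056,-.142]),
([-.163,.641,.553,1.652,-.49,1.251,1.29],[.5488,-.1079,.2001],[.926,.347,-.054,-.14]),
([.489,.151,-.06,1.149,-.116,1.909,-2.757],[.4333,-.2122,.6509],[.004,.998,.068,-.007]),
([.549,.108,-.114,1.12,-.115,1.909,-2.757],[.422,-.2123,.6841],[.006,.998,.054,.027]),
([.5,.269,.033,.583,-.2,1.909,-2.757],[.5139,-.2798,.8372],[.02,.978,-.01,.205]),
([.394,.206,.213,.521,-.279,1.909,-2.757],[.4869,-.2592,.9035],[.022,.964,-.034,.263]),
([.095,.191,.812,.329,-.595,1.909,-2.757],[.4622,-.2182,1.0155],[.017,.925,-.08,.371]),
([.194,-.15,.296,1.913,-.249,.64,-2.53],[.5156,-.2787,.5294],[.017,.927,-.078,.367]),
([-.859,-.374,-.051,2.389,-.363,1.095,.46],[.1015,.2192,.3229],[.815,.559,-.018,-.152])]
# general: offset vector in each link frame
def fk3(q,p):
    o=p.reshape(8,3);x=np.array(o[0]);R=np.eye(3)
    ax=[[0,0,-1],[0,1,0],[0,0,-1],[0,1,0],[0,0,-1],[0,1,0],[0,0,-1]]
    for i in range(7):
        R=R@rot(ax[i],q[i]);
        if i==6:R=R@rot([0,0,1],np.pi)
        x=x+R@o[i+1]
    return x,R
if __name__=='__main__':
    A=[];b=[]
    p0=np.zeros((8,3));p0[0,2]=.39;p0[3,2]=.52;p0[5,2]=.44;p0[7,2]=.38;p0=p0.ravel()
    for q,x,u in D:
        J=np.stack([fk3(q,e)[0] for e in np.eye(24)],1);A.append(J);b.append(np.array(x))
        print((Ro.from_matrix(fk3(q,p0)[1]).inv()*Ro.from_quat(u)).magnitude().round(4),end=' ')
    A=np.vstack(A);b=np.hstack(b);lam=.01
    dp=np.linalg.solve(A.T@A+lam**2*np.eye(24),A.T@(b-A@p0));p=p0+dp
    print();print(p.reshape(8,3).round(4));print('res mm',(1000*(A@p-b)).reshape(-1,3).round(1).tolist())
    json.dump(p.tolist(),open('model3.json','w'))
E
python3 fit.py>/dev/null; python3 fit3.py
```

```text
Traceback (most recent call last):
  File "fit3.py", line 28, in <module>
    print((Ro.from_matrix(fk3(q,p0)[1]).inv()*Ro.from_quat(u)).magnitude().round(4),end=' ')
          ^^^^^^^^^^^^^^^^^^^^^^^^^^^^^^^^^^^^^^^^^^^^^^^^^^^^^^^^^^^^^^^^^^^^^^
AttributeError: 'float' object has no attribute 'round'
```

```bash
sed -i 's/\.magnitude()\.round(4)/.magnitude().__round__(4)/' fit3.py; python3 fit3.py
```

```text
0.0 0.0 0.0 0.0 0.0 0.0 0.0018 0.0009 0.0019 0.0011 0.0018 0.0009 0.0007 0.0011 0.0021 
[[ 1.000e-04 -1.000e-04  3.693e-01]
 [ 2.000e-04 -1.220e-02 -2.070e-02]
 [-3.000e-04 -1.220e-02 -7.700e-03]
 [ 1.000e-04 -1.000e-02  5.123e-01]
 [ 2.000e-04 -1.000e-02  3.000e-03]
 [-1.000e-04 -2.000e-04  4.430e-01]
 [ 0.000e+00 -2.000e-04 -3.070e-02]
 [ 1.000e-04  1.000e-04  3.493e-01]]
res mm [[-0.0, 0.0, 0.2], [0.1, 0.0, 0.1], [-0.0, -0.1, -0.0], [-0.1, -0.0, -0.0], [0.1, 0.1, 0.1], [-0.0, 0.1, 0.0], [-0.0, -0.2, -0.1], [-0.1, 0.2, -0.2], [-0.3, -0.2, 0.0], [0.2, 0.1, -0.3], [0.0, -0.3, -0.2], [-0.0, 0.2, 0.3], [-0.2, -0.1, 0.0], [0.3, 0.2, 0.0], [0.1, 0.0, 0.0]]
```

Model residuals are now about 0.3 mm or less. Searching for a reachable end pose with the current tool-z direction (only turn and shift free).

```bash
cat > sim.py <<'E'
import numpy as np,json
from fit3 import fk3
from kin import Ro
P=np.array(json.load(open('model3.json')))
fk2=fk3
lo=np.array([-2.7,-.37,-1.27,.24,-1.31,.19,-2.76]);hi=np.array([2.7,2.16,1.26,2.4,4.45,1.91,2.76])
PX=np.array([0,-.955,.297]);PZ=np.array([0,-.297,-.955])
SH=np.array([.527,-.303,.135])
def plate(q):
    x,R=fk3(q,P);z=R[:,2];c=x-.002*z+R@(.025*PX-.012*PZ)
    return c-SH,np.degrees(np.arccos(-R[2,0])),np.degrees(np.arcsin((R@PX)[2])),z,x,R
E
cat > search.py <<'E'
from sim import *
from scipy.optimize import least_squares
from bench import status
q0=np.array(status.observe()['joints']);z0=plate(q0)[3]
rng=np.random.default_rng(0)
def solve(hgt,zfix,near):
    def f(q):
        c,n,e,z,x,R=plate(q)
        r=[max(0,np.hypot(c[0],c[1])-.03)*100,(c[2]-hgt)*100, max(0,n-50)/3,max(0,abs(e)-8)/3]
        r+=list((z-z0)*(30 if zfix else 0)); r+=list((q-q0)*near); return r
    best=None
    for k in range(25):
        s=np.clip(q0 if k==0 else q0+rng.normal(size=7)*np.array([.5,.4,.6,.3,1.2,.5,1.2]),lo+.03,hi-.03)
        o=least_squares(f,s,bounds=(lo+.02,hi-.02))
        if best is None or o.cost<best.cost:best=o
    q=best.x;c,n,e,z,x,R=plate(q)
    print(hgt,zfix,'cost',round(best.cost,3),'q',q.round(2),'c',c.round(3),'n',round(n,1),'e',round(e,1),'tilt',np.degrees(np.arccos(-z[2])).round(1),'head',np.degrees(np.arctan2(z[1],z[0])).round(1))
for h in (.13,.11,.09):
    solve(h,True,.02);solve(h,False,.02)
E
python3 search.py
```

```text
0.13 True cost 0.004 q [ 1.47  0.42 -1.17  2.21  1.72  0.21  1.86] c [0.021 0.021 0.13 ] n 45.8 e -8.0 tilt 44.5 head -13.1
0.13 False cost 0.0 q [ 0.5   0.18  0.03  2.22 -1.29  0.23 -1.44] c [0.003 0.004 0.13 ] n 50.0 e -7.2 tilt 40.6 head -10.9
0.11 True cost 0.004 q [ 1.39  0.43 -1.08  2.23  2.    0.21  1.59] c [0.021 0.022 0.11 ] n 45.8 e -8.0 tilt 44.5 head -13.1
0.11 False cost 0.0 q [ 0.65  0.29 -0.07  2.13 -1.29  0.33 -1.29] c [ 0.029 -0.008  0.11 ] n 50.0 e -8.0 tilt 40.5 head -2.8
0.09 True cost 4.038 q [ 0.91  0.29 -0.32  2.16 -1.29  0.21 -1.33] c [ 0.001 -0.035  0.101] n 50.1 e -8.4 tilt 40.4 head -9.4
0.09 False cost 0.0 q [ 0.72  0.35 -0.09  2.11 -1.29  0.44 -1.13] c [ 0.03  -0.005  0.09 ] n 50.0 e -8.0 tilt 40.5 head 5.0
```

Run:
```python
from pl import *
s=status.observe();shift(s['eef_pos']+[.008,0,-.05]);
```

```text
shift [28.6  7.5 41.1]
```

>>> servo_tool --pt "0.0 0 0 0 0" --pt "0.0 10 2 14 0" --pt "0.0 20 5 28 0" --pt "0.0 29 7 41 0" --pt "0.0 29 7 41 0"

```text
t: 19.35
eef_pos: [0.5435, -0.2969, 0.2839]
tool_rot: [0.014, 0.931, -0.07, 0.357]
wrist_force: [-0.5, 0.6, -0.7]
grip_width: 0.0073
```

```bash
python3 st2.py
```

```text
t 19.35 x [ 0.544 -0.297  0.284] q [ 0.696  0.222 -0.173  2.158 -1.306  0.193 -1.399] w 0.0073 maxvel 0.01
tilt 42.7 head -11.9 azim -28.6
n from up 48.2 plate x elev -5.9
est plate centre [ 0.5532 -0.3194  0.2739] rel shell [ 0.0262 -0.0164  0.1389]
```

Run:
```python
from pl import *
s=status.observe();shift(s['eef_pos']+[.0,0.01,-.05]);
```

```text
shift [33.1 15.9 35.4]
```

>>> servo_tool --pt "0.0 15 7 16 0" --pt "0.0 33 16 35 0" --pt "0.0 33 16 35 0" --pt "0.0 33 16 35 0"

```text
t: 19.85
eef_pos: [0.5445, -0.2956, 0.2565]
tool_rot: [0.011, 0.938, -0.058, 0.342]
wrist_force: [0.9, -0.2, -0.8]
grip_width: 0.0075
```

```bash
python3 st2.py
```

```text
t 19.85 x [ 0.545 -0.296  0.256] q [ 0.702  0.274 -0.18   2.15  -1.306  0.192 -1.383] w 0.0075 maxvel 0.01
tilt 40.5 head -10.3 azim -28.5
n from up 50.1 plate x elev -7.4
est plate centre [ 0.5541 -0.3177  0.2457] rel shell [ 0.0271 -0.0147  0.1107]
```

Run:
```python
from h import *
for n in ("scene","top"):
    p,d=cams.capture(n);cv2.imwrite(f"pics/{n}6.png",cv2.cvtColor(p,cv2.COLOR_RGB2BGR));np.save(f"{n}6.npy",d)
a=cv2.imread("pics/scene6.png")[80:240,60:220];b=cv2.imread("pics/top6.png")[170:320,300:450]
cv2.imwrite("pics/z6.png",np.hstack([cv2.resize(a,(400,400),interpolation=2),cv2.resize(b,(400,400),interpolation=2)]))
for X in ([.5541,-.3177,.2457],):print(proj('top',np.array(X)),proj('scene',np.array(X)))
# top depth points near the plate
D=np.load('top6.npy');Pc=cloud('top',D);Q=Pc[170:320,300:450].reshape(-1,3)
from pl import *
s=status.observe();R=Ro.from_quat(s['tool_rot']).as_matrix()
ex=R@[0,-.955,.297];ez=R@[0,-.297,-.955];ey=-R[:,0];c=np.array([.5541,-.3177,.2457])
L=np.stack([(Q-c)@ex,(Q-c)@ey,(Q-c)@ez],1)
m=(abs(L[:,0])<.07)&(abs(L[:,1]-.004)<.012)&(abs(L[:,2])<.045)
for a0 in np.arange(-.065,.07,.01):
    k=m&(abs(L[:,0]-a0)<.005)
    if k.sum()>3: print(round(a0,3),k.sum(),'y',np.median(L[k,1]).round(4),'z range',L[k,2].min().round(3),L[k,2].max().round(3))
```

```text
(np.float64(381.6336706341563), np.float64(225.8535076969002)) (np.float64(103.18015288614711), np.float64(135.16374286409845))
-0.045 94 y 0.0039 z range -0.03 0.038
-0.035 61 y 0.0049 z range -0.03 0.044
-0.025 26 y 0.005 z range -0.031 0.042
-0.015 16 y 0.0039 z range -0.029 0.014
-0.005 27 y 0.0041 z range -0.032 0.03
0.005 43 y 0.0042 z range -0.03 0.031
0.015 66 y 0.0043 z range -0.03 0.031
0.025 70 y 0.0041 z range -0.029 0.032
0.035 66 y 0.0046 z range -0.031 0.031
0.045 53 y 0.0046 z range -0.031 0.031
0.055 10 y 0.0034 z range -0.024 0.021
```

View pics/z6.png

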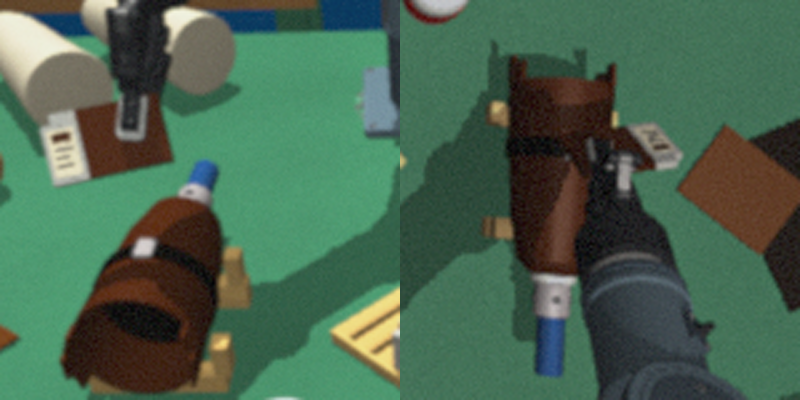

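The depth image matches the predicted plate pose to 1–2 mm. The scene crop shows the label facing up on the frosted end and the fingers only on the polished part. The arm is at rest, so I'll hand in.

```bash
python3 st2.py; python3 -c "
from bench import workorder
print(workorder.finish_job())"; python3 st2.py
```

```text
t 19.95 x [ 0.545 -0.296  0.257] q [ 0.702  0.273 -0.181  2.15  -1.306  0.192 -1.383] w 0.0071 maxvel 0.0
tilt 40.6 head -10.4 azim -28.5
n from up 50.0 plate x elev -7.3
est plate centre [ 0.5542 -0.3179  0.2462] rel shell [ 0.0272 -0.0149  0.1112]
the job is handed in; nothing more can be done
None
the job is handed in; nothing more can be done
```

The job is handed in. I drew the brown plate out of the rack by its polished end and I'm holding it still above the dark brown shell, label side up, at about 20 s of the 35 s allowed. No verdict was reported.

| Last check | Measured | Asked for | Judged limit |
|---|---|---|---|
| Height of plate centre above shell top | about 111 mm | about 80 mm | 45–140 mm |
| Level distance from the shell's top point | about 31 mm | above the middle | under 60 mm |
| Label face from straight up | about 50° | about 45° | under 57° |
| Long edges off level | about 7° | level | within 15° |

- **Pose:** The depth image agreed with my computed plate pose to 1–2 mm. In the last picture the fingers are only on the polished part, and the arm was at rest.
- **Off target:** The height and angle miss the request because joints 5 and 6 were at their limits. Going lower would have cost more tilt.
- **Tilting:** The moves could not tilt the tool directly. I got the tilt by commanding poses slightly out of reach in short steps.
- **Force spike:** During the tilting the wrist force rose briefly to about 67 N (limit 120 N) near a singularity, with joint 3 right at its limit. It settled when I moved outward, and the plate stayed in the grip.
- **Not touched:** I saw no contact with either shell, and no movement of the other plates, tin or hammer in the pictures.

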